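# Try the sound box's lid, free its catch if it is caught, and hold the lid up

### The arm

A 6-joint arm with a two-finger parallel gripper is mounted at the origin on the work surface. World frame = base frame: x ahead of the robot, y to its left, z up, the work surface at z = 0. Lengths are in m, angles in rad, forces in N, time in s.
With the tool pointing down it reaches from about 0.35 to 0.725 m from the base axis. Payload 4.3 kg.
Tool frame: the origin (TCP) lies midway between the tips of the shut fingers; the grasp point (between the pads) lies 19 mm behind it (ctrl.grip_depth is the z of the grasp point in the tool frame, in m); z points along the fingers, x is the direction in which the jaws open and shut, and the axes are right-handed (so a half turn about z gives the same grasp; the last joint's range is limited). The gripper opens to 85 mm and grips with 20 to 120 N. Pads are 22 mm wide; open, the fingers measure 114 mm over their backs; the gripper's body (76 mm by 85 mm) begins 54 mm behind the grasp point. The pads swing forward as they close: fully open they stand 13 mm farther back than shut.
Start: joints at [-1.26, 0.377, 0.081, 1.274, 0, 1.46], TCP at [0.235, -0.525, 0.231] pointing down, gripper open.
Joint ranges: [-2.72, 2.72], [-0.84, 1.66], [-1.02, 1.22], [-1.77, 2.12], [-1.37, 1.28], [-3.14, 3.14]. Speed limits (rad/s): [2.57, 2.57, 3.14, 3.14, 3.14, 3.14].

### API

Orientations are given as a unit quaternion [w, x, y, z].
In Python, from bench import monitor, vision, ctrl gives the robot as it stands. The module is installed in compiled form; this text tells all that it offers.
- The arm moves only by the tool jog_arm, never from a script. Its argument "rows" is a list that holds one entry, the list of rows, each a list of 4 numbers: the shift along the tool's x, y, z in cm, then the turn about the tool's z in rad. A call has exactly 5 rows; each row is the pose to reach, as a shift and turn from the pose commanded when the call began, along the tool's axes at that moment; what a row does not reach only later rows make up. A row lasts 1/10 s, in which the tool goes at most 50 mm and 8.59 degrees, less where a joint would pass 70% of its speed; a pose out of reach is approached as far as the arm can. A call with a gripper value outside its range is refused whole. "fingers" is the finger opening in cm, from 0 to 8.54, set as the call begins (left out, the last holds). The fingers move at their own pace and stop on an object; "squeeze" is the grip in N (left out, the last holds). Time passes only in rows, so rows that repeat a pose let the fingers close, or fill a call up. It gives the time, the measured TCP pose, the force and the opening at its end, in the units of the state.
- monitor.observe(): the state, without advancing time (a new reading comes with each control period).
- vision.get_image(name): name is "scene" or "top" or "wrist"; returns (picture, depth): 480x640x3 uint8, red, green, blue; 480x640 float32, m along the optical axis (not along the pixel's ray), 0 where there is no reading.
- vision.get_calibration(name): a dict with "fx", "fy", "cx", "cy" (pixels), "origin" and "orientation" of the camera in the world. Camera axes: x right, y up, looking along -z (the intrinsics and any distortion apply to the point x, -y, -z); pixel columns grow to the right and rows downward; lengths in m; the calibration is good to about 2 mm. A picture is of the moment at which its call begins: read the wrist's pose just before it. get_calibration takes no time and is no camera call; for the wrist camera it gives the pose at the moment of the call.
- ctrl.job_done(): hands the job in, once; it reports no verdict.
The state is a dict: "t": time; "joint_positions": joint angles; "qvel": joint speeds; "effort": joint torques, N m; "ee_pos": TCP position; "eef_rot": TCP orientation; "force": force on the tool from outside, world axes, zero at the start; "wrist_torque": the same for the moment, N m; "opening": finger opening in m.
Only numpy, scipy, OpenCV 4.12 (cv2) and the standard library are available. Lean on these libraries where they do the work, as an engineer would, in place of code of your own. Each camera call takes 0.05 s, during which the arm holds its last target. There are 200 camera calls.

### The job

A student needs both hands inside the sound box: first give its lid a gentle tug, before moving anything on the catch, to find out whether it is caught. If it is, do not force it but release it with the catch's red thumb slide. Then raise the lid to about 60 degrees without letting it drop, leave the other things on the bench where they are, and finish while still holding the lid up.

Things in the scene. Friction and masses are not known exactly. Their poses are not given: they have to be found in the camera images.
- sound_box: Pale grey and blue acoustic test box, fixed. Origin on the bench under the chamber's middle; x from its front (robot's side: apron, slide, lid edge) to its back (hinge), y to the left, z up. Sizes in mm: chamber 220 (x) x 340 (y), walls 125 high; shut lid 20 thick, top at 145, front edge at x -121. Dark grey apron in front: x -175 to -110, full width, flat top at 105.
- lid (a joint): Lid angle, rad: 0 shut, grows as the front edge rises and swings back; stop at 1.22. Needs 2 to 4.5 N up at the handle; falls shut if let go. If caught, it has 3 mm of play at the handle (0.014 rad), then bears on a rubber-mounted tongue giving 1 mm per 4 N. If the tongue is stuck back it simply opens. Nothing outside shows which; either is common.
- lid_handle (a point): Middle of the lid's black handle bar: round, 12 thick, along the box's y, 110 between its end posts, 32 clear below. Lid shut: at x -80, y 0, z 183 in the box's frame, i.e. 190 in front of and 58 above the hinge line. The bar can turn between the fingers as the lid swings.
- lid_hinge (a point): Middle of the lid's hinge line, at x 110, y 0, z 125 of the box; the line runs along the box's y.
- catch: The catch: steel plate 40 (x) x 70 (y) x 3 on the apron, right of the middle; inside, a hidden tongue takes hold of a striker under the lid. Fixed to the box; its origin and axes are those of sound_box, the plate's middle at x -145, y -100, z 107.
- slide (a joint): Red thumb slide of the catch, m: starts at 0 to 0.003, moves along the box's +y (towards the middle) to its release stop at 0.016. About 2.5 N moves it; it stays where it is left. The first 5 mm are idle; pushed beyond 13 mm it has surely drawn the tongue back, which then stays back.
- slide_top (a point): Middle of the top of the slide's red thumb piece, 24 (x) x 14 (y) x 16 high, on the plate; with the slide at 0 it is at x -145, y -116, z 124.5 of the box.
- tee: Bystander: small steel and brass coaxial tee adaptor, 30 x 27 x 16, lying on the box's apron left of the middle; origin centre of its underside
- fork: Bystander: steel tuning fork standing on a wooden resonance box (180 x 90 x 56, 190 high over all); origin under its centre
- mallet: Bystander: small mallet with a wooden stick and a black rubber head, 172 long, lying down; origin on the table under the stick
- meter: Bystander: yellow handheld multimeter lying on its back, 150 x 75 x 40; origin under its centre
- dial_box: Bystander: pale box with a green top, a ring of sockets and a black dial, 130 x 110 x 55; origin under its centre
- supply: Bystander: slate-blue wedge-shaped supply unit with a red button and a black knob, 120 x 100 x 70; origin under its centre
- mouse: Bystander: black computer mouse, 110 x 62 x 33; origin under its centre

How it is judged:
On the way, in this order (a step that is already met when the one before it is completed fails the run):
1. the lid is tugged by the fingers before the thumb slide has been moved: it bears on the catch (more than 1 N) or comes up free (more than 0.03 rad) (contact force between the fingers and lid above 0.3 N and distance of slide_top from where it was at the start of the episode below 0.004 m and (contact force between lid and catch above 1 N or value of joint lid above 0.03 rad)), for 0.05 s.
2. the lid is clear of the catch and on its way up (over 0.3 rad), carried by the fingers (value of joint lid above 0.3 rad and contact force between the fingers and lid above 0.3 N), for 0.05 s.
At the end, for the whole second after the job is handed in: The fingers are touching the lid (over 0.5 N) and keep it still (under 0.08 rad/s) at 0.87 rad (50 degrees) or more, up to its stop at 70 degrees, clear of the catch (under 1 N); no bystander is over 3 cm from where it started (value of joint lid above 0.87 rad and velocity of joint lid between -0.08 and 0.08 rad/s and contact force between the fingers and lid above 0.5 N and contact force between lid and catch below 1 N and not (distance of any of tee, fork, mallet, meter, dial_box, supply, mouse from where it was at the start of the episode above 0.03 m)); the arm keeps its last pose, push and grip.
It fails at once if the caught lid is forced: more than 40 N on the catch (contact force between lid and catch above 40 N).
It fails at once if the lid is dropped: it falls faster than 2.5 rad/s (velocity of joint lid below -2.5 rad/s).
It fails at once if a bystander is moved by more than 3 cm (distance of any of tee, fork, mallet, meter, dial_box, supply, mouse from where it was at the start of the episode above 0.03 m).
It also fails if it takes over 67 s, if anything falls off the work surface, if the arm or the gripper's body presses on something with over 40 N, if the wrist force passes 120 N, or if a joint passes its speed limit or range.

## Working session

There is one attempt and no reset: what is moved stays moved. The work goes in short steps, Python scripts to look and compute and a tool call to move; the robot and the scene stay as the last step left them, time stands still between calls to the robot, and variables do not carry over. Pictures are saved under pics/ and viewed, about 8 in all and at most 12, crops included, and the job is handed in when it is done.

Besides the shell and the picture viewer there is one more tool, called after "Emit:" as a command line: name --argument value ..., lists and objects as JSON in quotes. jog_arm: Moves the arm, as the interface text tells. Its arguments: {"type":"object","properties":{"rows":{"type":"array","items":{"type":"array","items":{"type":"array","items":{"type":"number"}}}},"fingers":{"type":"number"},"squeeze":{"type":"number"}},"required":["rows"]}

```bash
mkdir -p pics
cat > h.py <<'E'
import numpy as np, cv2
from bench import monitor, vision, ctrl
from scipy.spatial.transform import Rotation as R
def rot(q): return R.from_quat([q[1],q[2],q[3],q[0]])
def cloud(name):
    im,d=vision.get_image(name); c=vision.get_calibration(name)
    v,u=np.mgrid[0:480,0:640]
    p=np.stack([(u-c['cx'])/c['fx']*d,-(v-c['cy'])/c['fy']*d,-d],-1)
    return im,d,rot(c['orientation']).apply(p.reshape(-1,3)).reshape(480,640,3)+np.array(c['origin']),c
E
python3 - <<'E'
from h import *
s=monitor.observe(); print(s['t'],s['ee_pos'],s['eef_rot'],s['force'],s['opening'],ctrl.grip_depth)
for n in ['top','scene']:
    im,d,P,c=cloud(n); print(n,c,(d>0).mean())
    cv2.imwrite(f'pics/{n}.png',im[...,::-1]); np.savez(f'{n}.npz',im=im,d=d,P=P)
E
```

```text
0.0 [ 0.23468482 -0.52420033  0.2303406 ] [-6.69601464e-04  8.39191719e-01 -5.43834699e-01 -7.94465600e-04] [ 0.27403427  0.76181265 -0.30275306] 0.08540993208102446 -0.0187
top {'fx': 536.8237606814391, 'fy': 536.8237606814391, 'cx': 318.75628875502883, 'cy': 246.80661365412757, 'origin': array([ 0.39720764, -0.01858321,  1.27731019]), 'orientation': array([ 0.71575524,  0.03549874, -0.03455058, -0.69659208])} 0.9959700520833333
scene {'fx': 516.9091777591354, 'fy': 516.9091777591354, 'cx': 316.409873674649, 'cy': 249.28181692664845, 'origin': array([ 1.33613018, -0.65463551,  1.02163166]), 'orientation': array([0.811806  , 0.38651411, 0.1796504 , 0.39912855])} 0.9954427083333334
```

View pics/top.png

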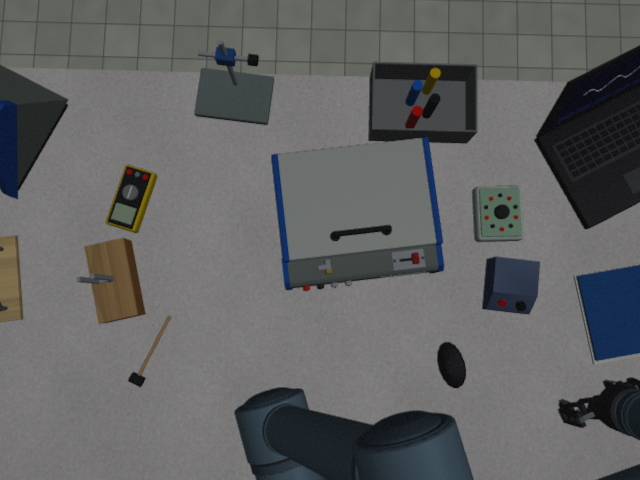

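View pics/scene.png

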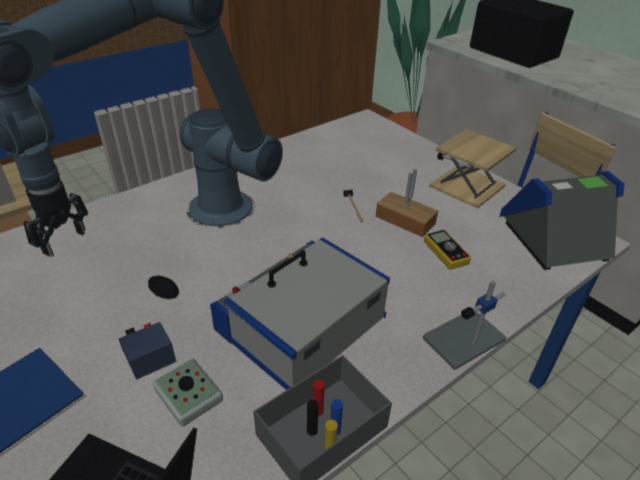

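The top view shows the box at image centre, with the black handle from (335,236) to (388,230), the red slide at (415,258) and the tee at (326,267). The mouse is at (452,364). Next I'll measure the box pose.

Run:
```python
from h import *
z=np.load('top.npz'); im=z['im'].astype(int);P=z['P'];d=z['d']
c=vision.get_calibration('top')
O=np.array(c['origin']);Rc=rot(c['orientation'])
def ray(u,v,h):
    r=Rc.apply([(u-c['cx'])/c['fx'],-(v-c['cy'])/c['fy'],-1]);return O+r*(h-O[2])/r[2]
roi=np.zeros((480,640),bool);roi[215:250,315:405]=1
m=roi&(im.max(-1)<60); m=m.astype(np.uint8)
n,l,st,ce=cv2.connectedComponentsWithStats(m);i=1+st[1:,4].argmax();print('handle',st[i],ce[i])
vs,us=np.where(l==i); q=np.array([ray(u,v,.183) for u,v in zip(us,vs)])[:,:2]
rr=cv2.minAreaRect(q.astype(np.float32)*1000);print(rr, q.mean(0)); 
# handle surface depth
print('handle z',np.percentile(P[l==i][:,2],[50,80,95]))
# slide
R_,G,B=im[...,0],im[...,1],im[...,2]
roi[:]=0;roi[245:275,385:435]=1
m=roi&(R_>110)&(G<70)&(B<70);vs,us=np.where(m);print('red',us.min(),us.max(),vs.min(),vs.max(),us.mean(),vs.mean(),ray(us.mean(),vs.mean(),.1245),np.percentile(P[m][:,2],[20,50,80]))
# lid plane
lid=(abs(P[...,2]-.145)<.006)&(P[...,0]>.3)&(P[...,0]<.75)&(abs(P[...,1])<.3)
mm=cv2.morphologyEx(lid.astype(np.uint8),cv2.MORPH_OPEN,np.ones((5,5)))
n,l,st,ce=cv2.connectedComponentsWithStats(mm);i=1+st[1:,4].argmax()
pts=P[l==i];print('lid z',np.median(pts[:,2]));rl=cv2.minAreaRect((pts[:,:2]*1000).astype(np.float32));print(rl,cv2.boxPoints(rl))
```

```text
handle [330 225  62  16 391] [360.67263427 231.41176471]
((537.7709350585938, -100.86698150634766), (19.2150821685791, 126.78046417236328), 8.30314826965332) [ 0.54009825 -0.10086953]
handle z [0.18584626 0.18806538 0.19064735]
red 414 416 255 262 415.25 257.0 [ 0.4953838  -0.22384536  0.1245    ] [0.12141919 0.12340921 0.1236451 ]
lid z 0.14373118747650482
((617.5009765625, -91.95872497558594), (235.1361846923828, 344.0736999511719), 8.23173999786377) [[ 476.5124     61.472565]
 [ 525.77594  -279.05615 ]
 [ 758.48956  -245.39001 ]
 [ 709.226      95.1387  ]]
```

Emit:
jog_arm --rows '[[[-2.4,-4.1,0,-0.13],[-4.8,-8.2,0,-0.26],[-7.2,-12.3,0,-0.39],[-9.6,-16.4,0,-0.52],[-12,-20.5,0,-0.65]]]'

```text
t: 0.6
ee_pos: [0.3735, -0.3297, 0.2309]
eef_rot: [-0.0, 0.97, -0.245, -0.0]
force: [0.2, -1.2, 0.3]
opening: 0.0855
```

```bash
cat >> h.py <<'E'
YAW=np.radians(8.25); BX=np.array([np.cos(YAW),np.sin(YAW),0]); BY=np.array([-BX[1],BX[0],0])
ORG=np.array([.539,-.101,0])+.080*BX
def box(x,y,z): return ORG+x*BX+y*BY+np.array([0,0,z])
def to(target,yaw=None):
    s=monitor.observe(); r=rot(s['eef_rot']); M=r.as_matrix()
    dl=r.inv().apply(np.array(target)-s['ee_pos'])*100
    a=np.arctan2(M[1,0],M[0,0]); t=-(((YAW if yaw is None else yaw)-a+np.pi/2)%np.pi-np.pi/2)
    print('t',round(s['t'],2),'ee',np.round(s['ee_pos'],4),'boxfr',np.round([(s['ee_pos']-ORG)@BX,(s['ee_pos']-ORG)@BY],4),'tilt',np.round(M[:,2],3),'F',np.round(s['force'],2),'op',round(s['opening'],4),'j6',round(s['joint_positions'][5],2))
    print('shift cm',np.round(dl,2),'turn',round(t,3))
E
python3 -c "
from h import *
to(box(-.080,0,.231))"
```

```text
t 0.6 ee [ 0.3735 -0.3297  0.2309] boxfr [-0.2766 -0.2026] tilt [-0.  0. -1.] F [ 0.19 -1.15  0.31] op 0.0855 j6 1.22
shift cm [  3.69 -27.99   0.  ] turn -0.639
```

Emit:
jog_arm --rows '[[[0.6,-4.6,0,-0.13],[1.2,-9.2,0,-0.26],[1.8,-13.8,0,-0.39],[2.4,-18.4,0,-0.52],[3,-23,0,-0.64]]]'

```text
t: 1.1
ee_pos: [0.5101, -0.1423, 0.231]
eef_rot: [-0.0, 0.997, 0.073, -0.0]
force: [0.6, -1.0, 0.2]
opening: 0.0856
```

```bash
python3 -c "
from h import *
to(box(-.080,0,.231))
im,d,P,c=cloud('wrist'); cv2.imwrite('pics/w1.png',im[...,::-1]); np.savez('w1.npz',im=im,d=d,P=P);print(c)"
```

```text
t 1.1 ee [ 0.5101 -0.1423  0.231 ] boxfr [-0.1145 -0.0367] tilt [-0.001  0.    -1.   ] F [ 0.57 -0.96  0.21] op 0.0856 j6 1.03
shift cm [ 3.45 -3.67 -0.  ] turn 0.001
{'fx': 419.4124630640434, 'fy': 419.4124630640434, 'cx': 315.7126901543025, 'cy': 237.56253993005095, 'origin': array([ 0.5023982 , -0.06019088,  0.3738759 ]), 'orientation': array([ 0.98538812, -0.15204833, -0.01289638,  0.07566529])}
```

View pics/w1.png

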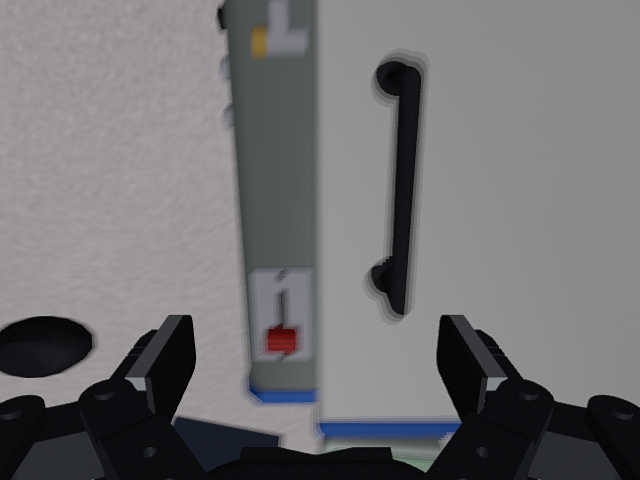

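The wrist view shows the handle bar from (410,75) to (398,308) and the red slide at (282,340). I'll cast both onto their heights to refine the box pose.

Run:
```python
from h import *
z=np.load('w1.npz'); im=z['im'].astype(int);P=z['P']
c=vision.get_calibration('wrist');O=np.array(c['origin']);Rc=rot(c['orientation'])
def ray(u,v,h):
    r=Rc.apply(np.stack([(u-c['cx'])/c['fx'],-(v-c['cy'])/c['fy'],-np.ones_like(u,float)],-1));return O+r*((h-O[2])/r[:,2])[:,None]
m=np.zeros((480,640),bool);m[105:250,380:435]=1
m&=im.max(-1)<40
# per-row bar centre
rows=np.arange(110,248);us=np.array([np.where(m[v])[0].mean() for v in rows])
q=ray(us,rows.astype(float),.183); L=np.array([[(p-ORG)@BX,(p-ORG)@BY] for p in q])
f=np.polyfit(L[:,1],L[:,0],1);print('bar x(y): slope',f[0],'x at y0',f[1],'z',np.median(P[m][:,2]))
m=np.zeros((480,640),bool);m[60:320,380:435]=1;m&=im.max(-1)<40
for v0 in (np.where(m[:,395:415].any(1))[0].min(),np.where(m[:,390:405].any(1))[0].max()):
    p=ray(np.array([402.]),np.array([float(v0)]),.183)[0];print('end',v0,(p-ORG)@BX,(p-ORG)@BY)
m=(im[...,0]>120)&(im[...,1]<60)&(im[...,2]<60);m[:300]=0
v,u=np.where(m);p=ray(u.astype(float),v.astype(float),.1245);print('red range',np.percentile((p-ORG)@BX,[2,50,98]),np.percentile((p-ORG)@BY,[2,50,98]),'z',np.percentile(P[m][:,2],[20,50,80]))
```

```text
bar x(y): slope -0.01570311234587488 x at y0 -0.06886104194057802 z 0.1887735082012385
end 61 -0.07371576307424081 0.06362761940720245
end 314 -0.06520252059679575 -0.05497594183824005
red range [-0.13935118 -0.13182954 -0.12367923] [-0.11383329 -0.11066657 -0.10604778] z [0.1235604  0.12412599 0.1247714 ]
```

Emit:
jog_arm --rows '[[[0.7,-0.75,0,0],[1.4,-1.5,0,0],[2.1,-2.2,0,0],[2.8,-2.9,0,0],[3.45,-3.65,0,0]]]'

```text
t: 1.65
ee_pos: [0.5389, -0.1034, 0.2313]
eef_rot: [0.0, 0.998, 0.069, 0.0]
force: [0.9, 0.8, -0.1]
opening: 0.085
```

```bash
cat > m.py <<'E'
from h import *
to(box(-.080,0,.231))
vision.get_image('wrist'); 
s0=monitor.observe()['ee_pos'];c=vision.get_calibration('wrist');im,d=vision.get_image('wrist');c2=vision.get_calibration('wrist');print(c['origin'],c2['origin'])
im=im.astype(int);O=np.array(c['origin']);Rc=rot(c['orientation'])
cv2.imwrite('pics/w2.png',im[...,::-1].astype(np.uint8)) 
def ray(u,v,h):
    r=Rc.apply(np.stack([(u-c['cx'])/c['fx'],-(v-c['cy'])/c['fy'],-np.ones_like(u,float)],-1));p=O+r*((h-O[2])/r[:,2])[:,None]-ORG;return p@BX,p@BY
# handle by reprojection: search dark px near predicted
v,u=np.mgrid[0:480,0:640];X,Y=ray(u.ravel().astype(float),v.ravel().astype(float),.183);X=X.reshape(480,640);Y=Y.reshape(480,640)
m=(im.max(-1)<40)&(abs(X+.075)<.03)&(abs(Y)<.035)
print('bar n',m.sum(),'x range',np.percentile(X[m],[2,50,98]),'slope',np.polyfit(Y[m],X[m],1))
X,Y=ray(u.ravel().astype(float),v.ravel().astype(float),.1245);X=X.reshape(480,640);Y=Y.reshape(480,640)
m=(im[...,0]>110)&(im[...,1]<60)&(im[...,2]<60)&(abs(X+.145)<.04)&(abs(Y+.11)<.04)
if m.sum(): print('red',m.sum(),np.percentile(X[m],[2,50,98]),np.percentile(Y[m],[2,50,98]))
E
python3 m.py
```

```text
t 1.65 ee [ 0.5389 -0.1034  0.2313] boxfr [-0.0804 -0.0024] tilt [ 0. -0. -1.] F [ 0.88  0.83 -0.12] op 0.085 j6 1.13
shift cm [ 0.04 -0.24  0.03] turn -0.006
[ 0.52977385 -0.02492293  0.37403664] [ 0.52935583 -0.02542509  0.3739645 ]
bar n 3144 x range [-0.08076245 -0.07511649 -0.06970524] slope [ 0.00260199 -0.07525725]
red 192 [-0.15128488 -0.14033795 -0.1295521 ] [-0.12140768 -0.1170797  -0.11207078]
```

```bash
sed -i 's/+.080\*BX/+.0847*BX/' h.py; python3 -c "
from h import *
to(box(-.080,0,.164))"
```

```text
t 1.75 ee [ 0.5391 -0.1027  0.2313] boxfr [-0.0848 -0.0017] tilt [ 0.  0. -1.] F [-0.15 -0.76  0.53] op 0.0854 j6 1.13
shift cm [ 0.48 -0.17  6.73] turn -0.004
```

Emit:
jog_arm --rows '[[[0.5,-0.1,1,0],[0.5,-0.1,2.5,0],[0.5,-0.1,4.3,0],[0.5,-0.1,5.8,0],[0.5,-0.1,6.7,0]]]'

```text
t: 2.25
ee_pos: [0.5425, -0.1015, 0.1623]
eef_rot: [-0.0, 0.998, 0.07, -0.001]
force: [0.6, 0.3, 0.5]
opening: 0.0856
```

Emit:
jog_arm --rows '[[[0,0,0,0],[0,0,0,0],[0,0,0,0],[0,0,0,0],[0,0,0,0]]]' --fingers 2.5 --squeeze 20

```text
t: 2.75
ee_pos: [0.5439, -0.1016, 0.1649]
eef_rot: [0.0, 0.998, 0.07, 0.001]
force: [0.9, -0.3, -0.1]
opening: 0.0251
```

Emit:
jog_arm --rows '[[[0,0,0,0],[0,0,0,0],[0,0,0,0],[0,0,0,0],[0,0,0,0]]]' --fingers 0 --squeeze 25

```text
t: 3.25
ee_pos: [0.5431, -0.1017, 0.1647]
eef_rot: [0.0, 0.998, 0.07, -0.0]
force: [-3.8, -0.6, 5.2]
opening: 0.0111
```

Emit:
jog_arm --rows '[[[0,0,-0.1,0],[0,0,-0.2,0],[0,0,-0.3,0],[0,0,-0.4,0],[0,0,-0.5,0]]]'

```text
t: 3.75
ee_pos: [0.5444, -0.1015, 0.1692]
eef_rot: [-0.0, 0.998, 0.07, 0.001]
force: [3.8, -0.8, -5.7]
opening: 0.0107
```

Emit:
jog_arm --rows '[[[0,0,0,0],[0,0,0,0],[0,0,0,0],[0,0,0,0],[0,0,0,0]]]'

```text
t: 4.25
ee_pos: [0.5445, -0.1015, 0.1695]
eef_rot: [0.0, 0.998, 0.07, 0.001]
force: [4.8, -1.1, -6.0]
opening: 0.0111
```

Emit:
jog_arm --rows '[[[0.05,0,-0.05,0],[0.1,0,-0.1,0],[0.1,0,-0.15,0],[0.15,0,-0.2,0],[0.15,0,-0.2,0]]]'

```text
t: 4.75
ee_pos: [0.5451, -0.1014, 0.1713]
eef_rot: [0.0, 0.998, 0.07, 0.0]
force: [4.6, -1.3, -5.5]
opening: 0.0108
```

Emit:
jog_arm --rows '[[[0,0,0,0],[0,0,0,0],[0,0,0,0],[0,0,0,0],[0,0,0,0]]]'

```text
t: 5.25
ee_pos: [0.5451, -0.1014, 0.1714]
eef_rot: [0.0, 0.998, 0.07, 0.0]
force: [4.8, -1.4, -6.4]
opening: 0.0107
```

Emit:
jog_arm --rows '[[[0.03,0,-0.1,0],[0.06,0,-0.2,0],[0.1,0,-0.3,0],[0.1,0,-0.3,0],[0.1,0,-0.3,0]]]'

```text
t: 5.75
ee_pos: [0.5461, -0.1012, 0.1744]
eef_rot: [0.0, 0.998, 0.07, 0.0]
force: [5.2, -1.5, -4.2]
opening: 0.0109
```

```bash
python3 m.py | tail -5
python3 - <<'E'
import cv2
im=cv2.imread('pics/w2.png');cv2.imwrite('pics/w3.png',im)
E
```

```text
t 5.75 ee [ 0.5461 -0.1012  0.1744] boxfr [-0.0777 -0.0012] tilt [ 0. -0. -1.] F [ 5.16 -1.54 -4.23] op 0.0109 j6 1.13
shift cm [-0.22 -0.12 -5.66] turn -0.004
[ 0.53629559 -0.02388919  0.31703617] [ 0.53629423 -0.02388921  0.31703201]
bar n 13447 x range [-0.10267693 -0.07599781 -0.04771257] slope [-0.04005456 -0.07632775]
```

View pics/w3.png

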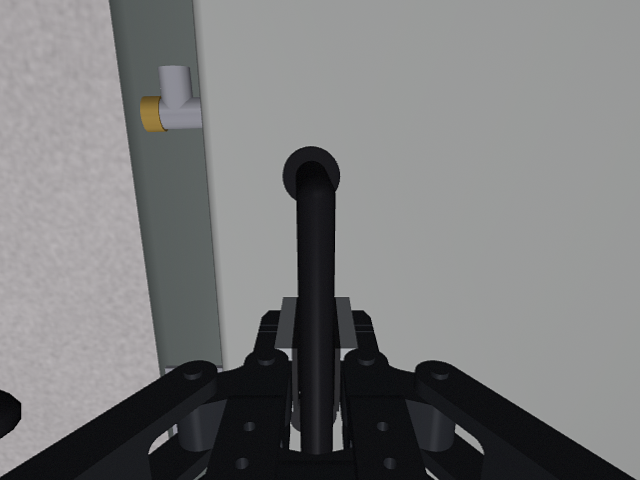

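The tug force stayed at about 5 N while the bar rose 10 mm (about 0.05 rad), with no stiffening, so the lid isn't caught. The picture shows the bar at (317,300) firmly between the pads, and the tee at (175,100) undisturbed. Next are the arc numbers.

```bash
cat > arc.py <<'E'
from h import *
import sys
s=monitor.observe();to(box(-.08,0,.164))
b=s['ee_pos']+[0,0,.0187]-ORG; h=(b@BX-.110,b[2]-.125); print('r',np.hypot(*h)); th0=np.degrees(np.arctan2(h[1],-h[0]))-np.degrees(np.arctan2(58,190));print('theta',th0)
M=rot(s['eef_rot']).as_matrix(); print('toolx.BX',M[:,0]@BX)
for th in map(float,sys.argv[1:]):
    a=np.radians(th)+np.arctan2(58,190); x=-.1987*np.cos(a);z=.1987*np.sin(a); print(th,np.round([(x-h[0])*100,-(z-h[1])*100],2))
E
python3 arc.py 5 7 9 11 13 15 17 19 21 23
```

```text
t 5.85 ee [ 0.546  -0.1012  0.1743] boxfr [-0.0778 -0.0012] tilt [ 0. -0. -1.] F [ 5.13 -1.6  -5.81] op 0.0112 j6 1.13
shift cm [-0.23 -0.12  1.03] turn -0.004
r 0.19970784305474085
theta 2.9465961260631275
toolx.BX 0.9999919191385104
5.0 [ 0.35 -0.63]
7.0 [ 0.62 -1.27]
9.0 [ 0.91 -1.9 ]
11.0 [ 1.23 -2.52]
13.0 [ 1.56 -3.12]
15.0 [ 1.92 -3.72]
17.0 [ 2.3 -4.3]
19.0 [ 2.7  -4.87]
21.0 [ 3.11 -5.42]
23.0 [ 3.55 -5.96]
```

Emit:
jog_arm --rows '[[[0.2,-0.0,-0.3,0],[0.35,0,-0.63,0],[0.62,0,-1.27,0],[0.91,0,-1.9,0],[1.23,0,-2.52,0]]]'

```text
t: 6.35
ee_pos: [0.5569, -0.0996, 0.2]
eef_rot: [0.0, 0.998, 0.07, -0.001]
force: [-3.8, -4.0, -3.6]
opening: 0.0111
```

```bash
python3 arc.py 13 15 17.5 20 22.5 25
```

```text
t 6.35 ee [ 0.5569 -0.0996  0.2   ] boxfr [-0.0667 -0.0012] tilt [-0.003 -0.001 -1.   ] F [-3.76 -4.02 -3.6 ] op 0.0111 j6 1.14
shift cm [-1.32 -0.11  3.6 ] turn -0.004
r 0.20003934898081444
theta 10.950662179234765
toolx.BX 0.9999868906572887
13.0 [ 0.46 -0.56]
15.0 [ 0.82 -1.15]
17.5 [ 1.29 -1.88]
20.0 [ 1.8  -2.58]
22.5 [ 2.34 -3.26]
25.0 [ 2.9  -3.92]
```

Emit:
jog_arm --rows '[[[0.34,0,-0.56,0],[0.7,0,-1.15,0],[1.17,0,-1.88,0],[1.68,0,-2.58,0],[2.22,0,-3.26,0]]]'

```text
t: 6.85
ee_pos: [0.5776, -0.0966, 0.233]
eef_rot: [0.0, 0.998, 0.07, -0.003]
force: [-8.4, -4.3, 2.0]
opening: 0.0106
```

```bash
python3 arc.py 25 27.5 30 32.5 35
```

```text
t 6.85 ee [ 0.5776 -0.0966  0.233 ] boxfr [-0.0459 -0.0012] tilt [-0.005 -0.001 -1.   ] F [-8.43 -4.33  2.04] op 0.0106 j6 1.16
shift cm [-3.38 -0.11  6.91] turn -0.005
r 0.2008393066922082
theta 22.12748356056764
toolx.BX 0.999976609438284
25.0 [ 0.81 -0.62]
27.5 [ 1.41 -1.25]
30.0 [ 2.03 -1.86]
32.5 [ 2.67 -2.44]
35.0 [ 3.35 -2.99]
```

```bash
sed -i 's/-.1987\*np.cos/-.2015*np.cos/; s/z=.1987/z=.2015/' arc.py; python3 arc.py 24 26 28.5 31 33.5
```

```text
t 6.85 ee [ 0.5776 -0.0966  0.233 ] boxfr [-0.0459 -0.0012] tilt [-0.005 -0.001 -1.   ] F [-8.43 -4.33  2.04] op 0.0106 j6 1.16
shift cm [-3.38 -0.11  6.91] turn -0.005
r 0.2008393066922082
theta 22.12748356056764
toolx.BX 0.999976609438284
24.0 [ 0.37 -0.55]
26.0 [ 0.84 -1.07]
28.5 [ 1.46 -1.7 ]
31.0 [ 2.1 -2.3]
33.5 [ 2.76 -2.88]
```

Emit:
jog_arm --rows '[[[0.37,0,-0.55,0],[0.84,0,-1.07,0],[1.46,0,-1.7,0],[2.1,0,-2.3,0],[2.76,0,-2.88,0]]]'

```text
t: 7.35
ee_pos: [0.6054, -0.0926, 0.2626]
eef_rot: [0.0, 0.998, 0.07, -0.002]
force: [-8.5, -3.9, 4.9]
opening: 0.0111
```

```bash
python3 arc.py 35 37 39.5 42 44.5
```

```text
t 7.35 ee [ 0.6054 -0.0926  0.2626] boxfr [-0.0178 -0.0012] tilt [-0.003 -0.001 -1.   ] F [-8.51 -3.92  4.88] op 0.0111 j6 1.18
shift cm [-6.19 -0.1   9.89] turn -0.004
r 0.2019394968657404
theta 33.75934083752681
toolx.BX 0.9999844018590625
35.0 [ 0.37 -0.24]
37.0 [ 0.93 -0.66]
39.5 [ 1.65 -1.16]
42.0 [ 2.4  -1.63]
44.5 [ 3.16 -2.07]
```

```bash
sed -i 's/\.2015/.2040/g' arc.py; python3 arc.py 35 37 39.5 42 44.5|tail -5
```

```text
35.0 [ 0.21 -0.44]
37.0 [ 0.78 -0.86]
39.5 [ 1.51 -1.37]
42.0 [ 2.27 -1.85]
44.5 [ 3.04 -2.29]
```

Emit:
jog_arm --rows '[[[0.21,0,-0.44,0],[0.78,0,-0.86,0],[1.51,0,-1.37,0],[2.27,0,-1.85,0],[3.04,0,-2.29,0]]]'

```text
t: 7.85
ee_pos: [0.6368, -0.0881, 0.2853]
eef_rot: [0.0, 0.998, 0.07, -0.0]
force: [-5.3, -3.6, 3.0]
opening: 0.0112
```

```bash
sed -i 's/\.2040/.2045/g' arc.py; python3 arc.py 46 48 50 52 54
```

```text
t 7.85 ee [ 0.6368 -0.0881  0.2853] boxfr [ 0.0139 -0.0013] tilt [-0.001 -0.    -1.   ] F [-5.34 -3.56  2.97] op 0.0112 j6 1.2
shift cm [-9.38 -0.09 12.14] turn -0.004
r 0.20320031488609527
theta 44.80313258218582
toolx.BX 0.9999910346159211
46.0 [ 0.32 -0.31]
48.0 [ 0.96 -0.63]
50.0 [ 1.61 -0.92]
52.0 [ 2.27 -1.18]
54.0 [ 2.94 -1.43]
```

Emit:
jog_arm --rows '[[[0.32,0,-0.31,0],[0.96,0,-0.63,0],[1.61,0,-0.92,0],[2.27,0,-1.18,0],[2.94,0,-1.43,0]]]'

```text
t: 8.35
ee_pos: [0.6664, -0.0839, 0.2996]
eef_rot: [0.0, 0.998, 0.07, 0.0]
force: [-3.7, -2.5, 2.3]
opening: 0.0108
```

```bash
sed -i 's/\.2045/.2050/g' arc.py; python3 arc.py 55 56 57.5 59 60
```

```text
t 8.35 ee [ 0.6664 -0.0839  0.2996] boxfr [ 0.0438 -0.0013] tilt [ 0.001 -0.    -1.   ] F [-3.66 -2.53  2.32] op 0.0108 j6 1.21
shift cm [-12.39  -0.09  13.55] turn -0.004
r 0.20431370313980915
theta 54.124201102820344
toolx.BX 0.9999918373970926
55.0 [ 0.27 -0.16]
56.0 [ 0.62 -0.27]
57.5 [ 1.13 -0.42]
59.0 [ 1.65 -0.56]
60.0 [ 2.   -0.64]
```

Emit:
jog_arm --rows '[[[0.27,0,-0.16,0],[0.62,0,-0.27,0],[1.13,0,-0.42,0],[1.65,0,-0.56,0],[2.0,0,-0.64,0]]]'

```text
t: 8.85
ee_pos: [0.6867, -0.081, 0.3057]
eef_rot: [-0.0, 0.998, 0.07, 0.001]
force: [-2.5, -1.0, 1.1]
opening: 0.0108
```

Emit:
jog_arm --rows '[[[0,0,0,0],[0,0,0,0],[0,0,0,0],[0,0,0,0],[0,0,0,0]]]'

```text
t: 9.35
ee_pos: [0.6868, -0.0809, 0.3056]
eef_rot: [-0.0, 0.998, 0.07, 0.001]
force: [-3.6, -1.4, 4.7]
opening: 0.0104
```

```bash
python3 arc.py 60
python3 - <<'E'
from h import *
im,d,P,c=cloud('scene'); cv2.imwrite('pics/s2.png',im[...,::-1])
im,d,P,c=cloud('top'); old=np.load('top.npz')
cv2.imwrite('pics/t2.png',im[...,::-1])
# lid plane angle from points above the walls, away from arm
L=P-ORG; X=L@BX;Y=L@BY;Z=P[...,2]
m=(Y>.07)&(Y<.16)&(X>-.12)&(X<.12)&(Z>.17)&(d>0)
print(m.sum()); 
if m.sum()>50: f=np.polyfit(X[m],Z[m],1);print('lid slope deg',np.degrees(np.arctan(-f[0])))
print(monitor.observe()['qvel'])
E
```

```text
t 9.35 ee [ 0.6868 -0.0809  0.3056] boxfr [ 0.0644 -0.0013] tilt [ 0.002  0.    -1.   ] F [-3.6  -1.35  4.74] op 0.0104 j6 1.22
shift cm [-14.47  -0.08  14.13] turn -0.004
r 0.20448486241603023
theta 60.14503740409385
toolx.BX 0.9999906161247997
60.0 [-0.06 -0.04]
3942
lid slope deg 72.15680584032715
[-0.00220472  0.00101532 -0.00067838 -0.00036027  0.00081283  0.00142686]
```

View pics/s2.png

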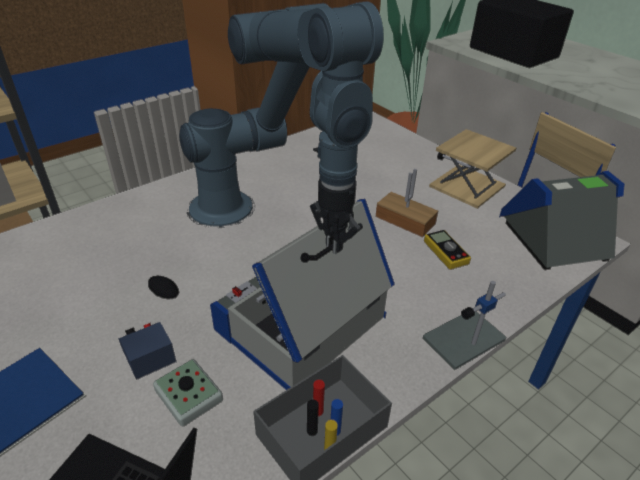

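View pics/t2.png

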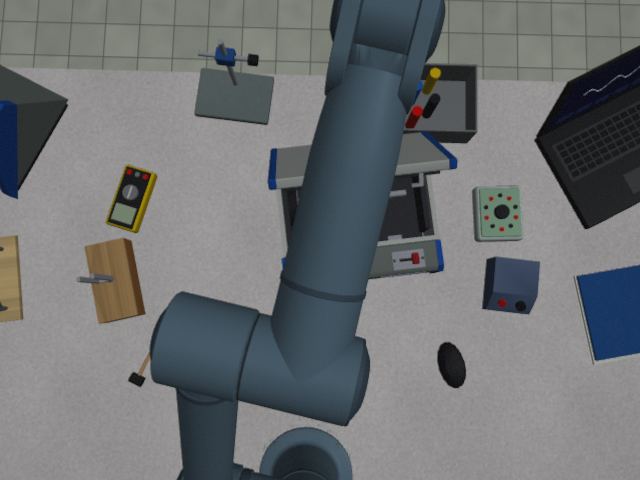

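The scene view shows the lid raised, with the bar at (335,248) in the fingers. The bystanders sit at the same pixels as before, but the tee is hidden behind the lid and arm. The lid is still, so I'm handing in.

```bash
python3 -c "
from h import *
ctrl.job_done(); to(box(-.08,0,.164))"
```

```text
the job is handed in; nothing more can be done
the job is handed in; nothing more can be done
```

The lid is up at about 60 degrees with the handle bar still gripped, and the job is handed in at about 9.5 s; no verdict was reported.

- **Tug:** I gripped the bar at 25 N and lifted it about 10 mm (0.05 rad). The force stayed at about 4–6 N and did not stiffen, so the lid was not caught. I never touched the red slide.
- **Raising:** I took the bar up along its arc. Measured forces stayed under about 11 N. The circle drifted: the fitted radius came out at 0.204 m against the nominal 0.199 m, so I corrected it on the way up.
- **Last checks:**
  - The bar position gives 60.1 degrees. The arm is still and the finger opening is 10.4 mm, so the bar is held.
  - A rough plane fit to the top camera's depth gave 72 degrees, which disagrees and is past the 70-degree stop. I think stray edge or arm points spoiled it, and I did not repeat it.
  - The bystanders look unmoved in the pictures. The mallet was partly hidden in the last top view. The tee was hidden in both last views, and I last saw it undisturbed early in the lift.

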